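Open the ratchet bar clamp on a repaired picture frame

ROBOT

A 6-joint arm with a two-finger parallel gripper is mounted at the origin on the work surface. World frame = base frame: x ahead of the robot, y to its left, z up, the work surface at z = 0. Lengths are in m, angles in rad, forces in N, time in s.
With the tool pointing down it reaches from about 0.35 to 0.85 m from the base axis. Payload 8.1 kg.
Tool frame: the origin (TCP) lies midway between the tips of the shut fingers; the grasp point (between the pads) lies 19 mm behind it (robot.tcp_to_grasp is the distance from the TCP to the grasp point, in m); x points along the fingers, y is the direction in which the jaws open and shut, and the axes are right-handed (so a half turn about x gives the same grasp; the last joint's range is limited). The gripper opens to 93 mm and grips with 3 to 60 N. Pads are 15 mm wide; open, the fingers measure 128 mm over their backs; the gripper's body (75 mm by 188 mm) begins 65 mm behind the grasp point.
Start: joints at [-0.085, 0.13, 1.488, -0, 1.523, -0.085], TCP at [0.6, 0, 0.195] pointing down, gripper open.
Joint ranges: [-2.96, 2.96], [-0.89, 2.26], [0.02, 2.5], [-1.34, 4.48], [0, 2.73], [-2.66, 2.66]. Speed limits (rad/s): [2.39, 2.39, 2.79, 3.14, 3.14, 3.14].

INTERFACE

Orientations are given as a rotation vector (axis times angle).
In Python, from plant import robot gives the robot as it stands.
- The arm moves only by the tool play_rows, never from a script. Its argument "plan" is a list of rows, each an object with "slide": the shift along the world's x, y, z as a fraction of full scale, a list of three; "roll": the turn about the world's z as a fraction of full scale; "fingers": the gripper command: -1 is shut, 1 is fully open, values between are in proportion. A call has 1 to 20 rows; each row shifts and turns the commanded pose from where the row before left it; what a row does not reach is not made up. Full scale, the value 1, is 30 mm for a shift and 8 degrees for a turn. A row lasts 1/8 s, in which the tool goes at most 62.5 mm and 10.7 degrees, less where a joint would pass 70% of its speed; a pose out of reach is approached as far as the arm can. A call with a number of a shift or a turn outside -1 to 1 is refused whole. A call with a gripper value outside its range is refused whole. The fingers move at their own pace and stop on an object; "squeeze" is the grip in N (left out, the last holds). Time passes only in rows, so rows that do not move let the fingers close. It gives the time, the measured TCP pose, the force and the opening at its end, in the units of the state.
- robot.read_state(): the state, without advancing time (a new reading comes with each control period).
- robot.read_camera(name): name is "scene" or "side" or "wrist"; returns the picture (384x512x3 uint8, red, green, blue); there is no depth.
- robot.get_calibration(name): a dict with "fx", "fy", "cx", "cy" (pixels), "distortion" ([k1, k2, p1, p2, k3] as OpenCV has them; the pictures are not rectified), "R" (3x3) and "t" (3): a world point X has camera coordinates R X + t; the wrist camera has in their place "T_tool_cam" (4x4, takes a point from camera to tool coordinates, whose origin is the TCP and whose axes are the tool frame's). Camera axes: x right, y down, z forward; pixel columns grow to the right and rows downward; lengths in m; the calibration is good to about 2 mm. A picture is of the moment at which its call begins: read the wrist's pose just before it. get_calibration takes no time and is no camera call.
- robot.close_job(): hands the job in, once; it reports no verdict.
Trained networks look in the newest picture that a camera, given by its name, has taken for a name from the list of things; names that differ only in an ending like _2 or _b are one class to them, and where a whole thing is asked for, a point or a joint stands for the part that bears it (a point fixed in the world has none). Each returns a list of dicts, best first, with "p" (0 to 1); they miss things now and then, are a little off and sometimes report something else, mostly with a low value. They report only what shows in the picture. A call takes as long as a camera call.
- robot.boxes_of(camera, target): "extent" ([centre column, centre row, width, height] in pixels, round what is visible of it).
- robot.regions_of(camera, target): "region" (384x512 bool, what is visible of it) and "extent" ([centre column, centre row, width, height] in pixels, round what is visible of it).
- robot.mark_of(camera, target): "point" ([column, row] in pixels: a listed point, or the origin of a listed thing).
The state is a dict: "t": time; "q": joint angles; "dq": joint speeds; "joint_torque": joint torques, N m; "tool_pos": TCP position; "orientation": TCP orientation; "force": force on the tool from outside, world axes, zero at the start; "wrist_torque": the same for the moment, N m; "opening": finger opening in m.
Only numpy, scipy, OpenCV 4.12 (cv2) and the standard library are available. Lean on these libraries where they do the work, as an engineer would, in place of code of your own. Each camera call takes 0.05 s, during which the arm holds its last target.

TASK

The glue on the repaired picture frame has set and the clamp's screw is already backed off. With a fingertip press down the red ratchet release lever on the sliding jaw and, keeping it pressed, push the jaw back along the bar, away from the frame, until it is fully home against the end stop; then take your hand away. Only press and push: do not grip the jaw or its lever, and leave the frame and the other things on the counter where they are.

Things in the scene. Friction and masses are not known exactly. Their poses are not given: they have to be found in the camera images.
- clamp: Aluminium bar clamp on its plywood board (220 x 480 x 12 mm), fixed. Origin on the counter below the bar's centre line; z up, y along the bar: +y to the screw head, -y to the end stop; the jaw opens along -y. Bar 16 mm wide; saw teeth 8 mm apart, tips 50 mm above the counter. Head at y = +194 to +218 mm, 94 mm high, its screw handle to +281 mm.
- jaw (a joint): Travel of the sliding jaw, m: 0 locked as found, 2 mm off the frame; grows as it opens; 0.112 against the end stop. Ratchet bars opening while the lever is up (1 mm play); lever down, it slides with 3 N friction and stays where left. Grey casting 34 mm wide (40 over its steel side plates), 38 mm along the bar, top 94 mm above the counter; its foot reaches 85 mm behind its face. Cannot lift.
- lever (a joint): Red ratchet release lever, hinged in the jaw and carried by it, rad: 0 up (pawl in the teeth), 0.27 fully down on its stop; pawl clear of the teeth above 0.16. A spring returns it: at mid-plate 2.5 N start it, 6 N hold it fully down. Its pivot runs across the bar, 36 mm from mid-plate towards the frame and 23 mm below it when up; mid-plate sinks about 10 mm.
- lever_pad (a point): Middle of the top of the lever's red thumb plate: 32 mm wide across the bar; 50 mm free along it between the casting's back (30 mm away) and the lip (22 mm). Lever up: the plate rises 0.16 rad towards the lip, this point is 76 mm above the counter and 18 mm below the casting's top. Lever fully down: the plate slopes 0.11 rad down towards the lip.
- lever_lip (a point): Middle of the inner face (towards the jaw) of the upturned lip at the outer end of the thumb plate, 9 mm above the plate and 22 mm from its middle. Lip 32 mm wide, 5 mm thick, 18 mm high above the plate. A fingertip on the plate pushes the jaw back by bearing outwards on it.
- jaw_face (a point): Middle of the sliding jaw's black rubber face (34 x 38 mm), 23 mm above the tooth tips.
- end_stop (a point): On the bar's centre line at the inner face of the end stop, at tooth-tip height: where the rear end of the jaw's foot (85 mm behind its rubber face) rests when the jaw is fully home. Stop 36 mm wide, its top 52 mm above the counter. With the jaw home the lever overhangs it.
- frame: The repaired picture frame, dark wood with a brass line, 200 mm (across the bar) x 150 mm (along it) x 18 mm, lying loose on two battens astride the bar between the jaws. Origin at the centre of its underside, 53 mm above the counter. To be left alone.
- lamp: White glass lamp foot standing on the counter, 112 mm across, 128 mm high; origin at the centre of its underside. To be left alone.
- tumbler: Amber drinking glass, 68 mm across the rim, 100 mm high; origin at the centre of its underside. To be left alone.
- glue: White glue bottle with an orange cap, 52 mm across, 130 mm high; origin at the centre of its underside. To be left alone.
- brush: Flat glue brush, 150 mm long, 20 mm thick at most, lying roughly along the bar on the gluing board, on the robot's side; origin under its length. To be left alone.

How it is judged:
By the outcome, as a careful person would: the job done as asked, in the order asked, and still so for the second after the job is handed in, with the robot touching nothing.
It also fails if it takes over 40 s, if anything falls off the work surface, if the arm or the gripper's body presses on something with over 40 N, if the wrist force passes 120 N, or if a joint passes its speed limit or range.

## Working session

There is one attempt and no reset: what is moved stays moved. The work goes in short steps, Python scripts to look and compute and a tool call to move; the robot and the scene stay as the last step left them, time stands still between calls to the robot, and variables do not carry over. Pictures are saved under pics/ and viewed, and the job is handed in when it is done.

Besides the shell and the picture viewer there is one more tool, called after ">>>" in YAML: its name, and indented under it one key for each argument. play_rows: Moves the arm, as the interface text tells. Its arguments: {"type":"object","properties":{"plan":{"type":"array","items":{"type":"object","properties":{"slide":{"type":"array","items":{"type":"number","minimum":-1,"maximum":1}},"roll":{"type":"number","minimum":-1,"maximum":1},"fingers":{"type":"number"}}}},"squeeze":{"type":"number"}},"required":["plan"]}

```bash
mkdir -p pics; ls; cat > h.py <<'E'
import numpy as np, cv2
from plant import robot
from scipy.spatial.transform import Rotation as Ro
def cam(name,st=None):
    c=robot.get_calibration(name)
    K=np.array([[c['fx'],0,c['cx']],[0,c['fy'],c['cy']],[0,0,1.]])
    D=np.array(c['distortion'],float)
    if 'R' in c: R=np.array(c['R']);t=np.array(c['t'])
    else:
        T=np.array(c['T_tool_cam']);W=np.eye(4);W[:3,:3]=Ro.from_rotvec(st['orientation']).as_matrix();W[:3,3]=st['tool_pos']
        M=np.linalg.inv(W@T);R=M[:3,:3];t=M[:3,3]
    return K,D,R,t
def ray(C,px):
    K,D,R,t=C
    u=cv2.undistortPoints(np.array([[px]],float),K,D)[0,0]
    d=R.T@np.array([u[0],u[1],1]);return -R.T@t,d/np.linalg.norm(d)
def atz(C,px,z):
    o,d=ray(C,px);return o+d*(z-o[2])/d[2]
def tri(obs):
    A=np.zeros((3,3));b=np.zeros(3);rs=[]
    for C,p in obs:
        o,d=ray(C,p);P=np.eye(3)-np.outer(d,d);A+=P;b+=P@o;rs.append((o,P))
    X=np.linalg.solve(A,b);return X,[np.linalg.norm(P@(X-o)) for o,P in rs]
def proj(C,X):
    K,D,R,t=C
    return cv2.projectPoints(np.array(X,float).reshape(-1,3),cv2.Rodrigues(R)[0],t,K,D)[0][:,0]
def save(n,im): cv2.imwrite('pics/'+n+'.png',im[:,:,::-1])
E
python3 - <<'E'
from h import *
st=robot.read_state();print({k:np.round(v,3) for k,v in st.items()})
for c in ['scene','side','wrist']:
    im=robot.read_camera(c);save(c+'0',im)
    for n in ['lever_pad','lever_lip','jaw_face','end_stop','clamp']:
        print(c,n,[(np.round(m['point'],1),round(m['p'],2)) for m in robot.mark_of(c,n)][:3])
E
```

```text
pics
{'t': np.float64(0.0), 'q': array([-0.085,  0.131,  1.489,  0.   ,  1.523, -0.085]), 'dq': array([-0.002, -0.   , -0.001,  0.001, -0.001,  0.001]), 'joint_torque': array([-2.0000e-03, -5.5985e+01, -4.9176e+01,  7.7000e-02,  3.6000e-02,
       -0.0000e+00]), 'tool_pos': array([0.599, 0.   , 0.194]), 'orientation': array([ 1.208,  1.211, -1.21 ]), 'force': array([0.604, 0.061, 0.08 ]), 'wrist_torque': array([-0.037, -0.   , -0.016]), 'opening': np.float64(0.093)}
scene lever_pad [(array([288.1, 163.8]), 0.85)]
scene lever_lip [(array([281.1, 150.8]), 0.7)]
scene jaw_face [(array([310.2, 175.9]), 0.68)]
scene end_stop [(array([253.4, 141.2]), 0.73)]
scene clamp [(array([312.8, 203.1]), 0.58), (array([291.4, 151.1]), 0.54)]
side lever_pad [(array([280.7, 221.7]), 0.54), (array([301.5, 208.1]), 0.49)]
side lever_lip [(array([304.5, 203. ]), 0.82)]
side jaw_face [(array([278.5, 220.1]), 0.87), (array([258.1, 244.4]), 0.5)]
side end_stop [(array([324.5, 195.4]), 0.62)]
side clamp [(array([273.9, 253.1]), 0.69)]
wrist lever_pad [(array([131.2,  96.2]), 0.59)]
wrist lever_lip [(array([129.5, 116.9]), 0.77)]
wrist jaw_face [(array([124.7,  15.7]), 0.7)]
wrist end_stop [(array([150.7, 218.5]), 0.63)]
wrist clamp [(array([148.7,  20.4]), 0.71)]
```

View pics/scene0.png

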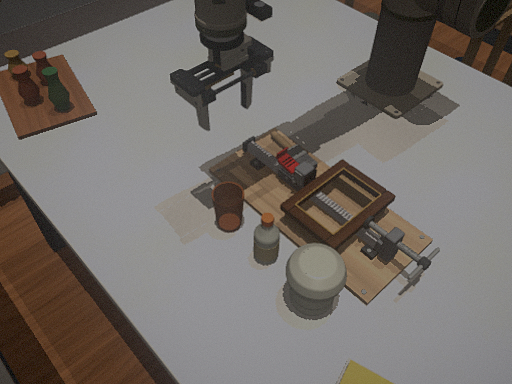

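View pics/side0.png

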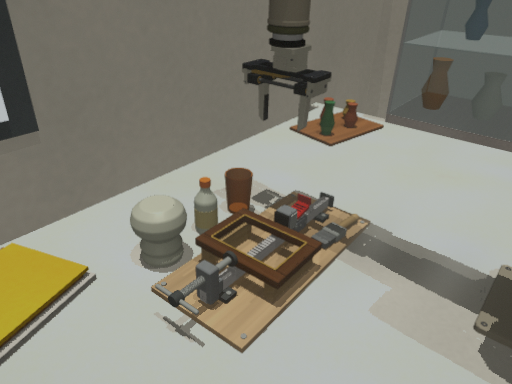

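View pics/wrist0.png

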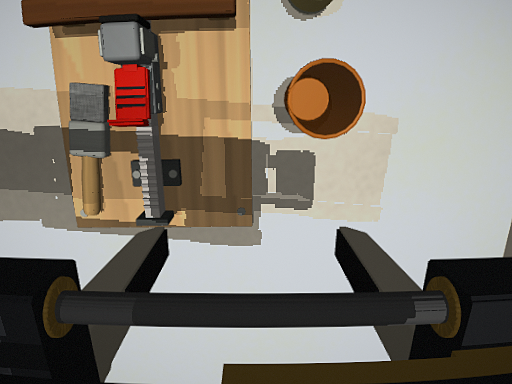

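```bash
python3 - <<'E'
from h import *
st=robot.read_state()
S,D,W=cam('scene'),cam('side'),cam('wrist',st)
for C in (S,D,W): print(np.round(-C[2].T@C[3],3))
P={'pad':[(288.1,163.8),(301.5,208.1),(131.2,96.2),.076],'lip':[(281.1,150.8),(304.5,203),(129.5,116.9),.088],'face':[(310.2,175.9),(278.5,220.1),(124.7,15.7),.073],'stop':[(253.4,141.2),(324.5,195.4),(150.7,218.5),.05]}
for k,(a,b,c,z) in P.items():
    print(k,*[np.round(x,4) for x in tri([(S,a),(D,b),(W,c)])],[np.round(atz(C,p,z)[:2],4) for C,p in ((S,a),(D,b),(W,c))])
E
```

```text
[1.057 0.584 0.849]
[0.09  0.748 0.547]
[0.6   0.076 0.384]
pad [0.4866 0.0765 0.0713] [0.0034 0.0058 0.0029] [array([0.4936, 0.0824]), array([0.4817, 0.0752]), array([0.4899, 0.0789])]
lip [0.4867 0.0565 0.0835] [0.0074 0.0042 0.0047] [array([0.4856, 0.0507]), array([0.4785, 0.0701]), array([0.4911, 0.0607])]
face [0.4896 0.1471 0.08  ] [0.0039 0.0033 0.0009] [array([0.4811, 0.139 ]), array([0.4941, 0.1435]), array([0.4879, 0.1491])]
stop [ 0.4897 -0.0443  0.054 ] [0.0046 0.0015 0.0048] [array([ 0.4841, -0.0438]), array([ 0.4937, -0.0491]), array([ 0.4901, -0.0504])]
```

Scene and side views show the jaw and red lever at about (288,164) and (300,208). The wrist view shows the lever at (131,96), with the brush to its left and the tumbler well to the right. The bar runs almost along world y. I'll shut the fingers and go to a closer viewpoint.

>>> play_rows:
  plan:
    - {"slide": [-0.9,0,-0.2],"roll": 0,"fingers": -1}
    - {"slide": [-0.9,0,-0.2],"roll": 0,"fingers": -1}
    - {"slide": [-0.9,0,-0.2],"roll": 0,"fingers": -1}
    - {"slide": [-0.95,0.4,-0.2],"roll": 0,"fingers": -1}
    - {"slide": [0,0.4,0],"roll": 0,"fingers": -1}
    - {"slide": [0,0,0],"roll": 0,"fingers": -1}
    - {"slide": [0,0,0],"roll": 0,"fingers": -1}

```text
t: 1.78
tool_pos: [0.4915, 0.0239, 0.1717]
orientation: [1.209, 1.208, -1.208]
force: [-0.2, 0.5, 0.8]
opening: 0.0274
```

```bash
python3 - <<'E'
from h import *
st=robot.read_state();print({k:np.round(st[k],4) for k in ['t','tool_pos','orientation','force','opening']})
im=robot.read_camera('wrist');save('wrist1',im)
W=cam('wrist',st)
for n,z in [('lever_pad',.076),('lever_lip',.088),('jaw_face',.073),('end_stop',.05)]:
    print(n,[(np.round(m['point'],1),round(m['p'],2),np.round(atz(W,m['point'],z),4)) for m in robot.mark_of('wrist',n)][:3])
for m in robot.regions_of('wrist','lever')[:1]: print(m['p'],m['extent'])
print(proj(W,[st['tool_pos']]))
E
```

```text
{'t': np.float64(1.775), 'tool_pos': array([0.4915, 0.0239, 0.1717]), 'orientation': array([ 1.2092,  1.2085, -1.2083]), 'force': array([-0.1797,  0.5469,  0.7854]), 'opening': np.float64(0.0274)}
lever_pad [(array([250.7, 126.1]), 0.61, array([0.4913, 0.0766, 0.076 ]))]
lever_lip [(array([247.5, 147.7]), 0.78, array([0.4886, 0.0598, 0.088 ]))]
jaw_face [(array([245.3,  38.4]), 0.73, array([0.4868, 0.1479, 0.073 ])), (array([247.4,  39.7]), 0.47, array([0.4886, 0.1469, 0.073 ]))]
end_stop [(array([250.2, 248.5]), 0.96, array([ 0.4907, -0.0508,  0.05  ]))]
0.64 [246.9, 123.2, 37.9, 69.3]
[[250.87374233 225.48431486]]
```

View pics/wrist1.png

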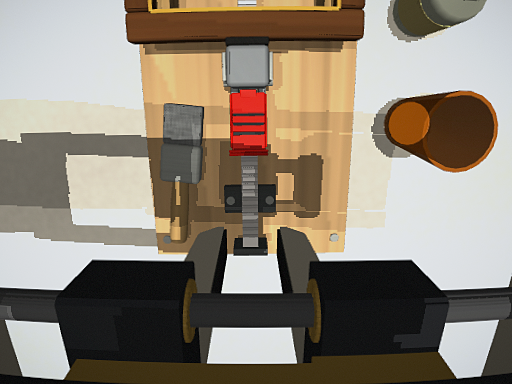

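The wrist view shows the red plate at about (250,126), the lip near (247,148) and the stop at (250,248). The measurements agree with the given sizes to within 2–3 mm: face y ≈ 0.1465, pad y ≈ 0.0785, lip y ≈ 0.057, x ≈ 0.489.

>>> play_rows:
  plan:
    - {"slide": [-0.07,0.9,0],"roll": 0,"fingers": -1}
    - {"slide": [0,0.85,-0.4],"roll": 0,"fingers": -1}
    - {"slide": [0,0,-0.9],"roll": 0,"fingers": -1}
    - {"slide": [0,0,-0.9],"roll": 0,"fingers": -1}
    - {"slide": [0,0,-0.45],"roll": 0,"fingers": -1}
    - {"slide": [0,0,0],"roll": 0,"fingers": -1}
    - {"slide": [0,0,0],"roll": 0,"fingers": -1}

```text
t: 2.95
tool_pos: [0.4892, 0.0765, 0.0929]
orientation: [1.21, 1.208, -1.208]
force: [0.3, 0.2, 0.8]
opening: 0.0003
```

```bash
python3 - <<'E'
from h import *
st=robot.read_state();print({k:np.round(st[k],4) for k in ['t','tool_pos','orientation','force','opening']})
for c in ['wrist','side','scene']:
    im=robot.read_camera(c)
    if c=='side': im=cv2.resize(im[140:270,220:380],None,fx=4,fy=4)
    if c=='scene': im=cv2.resize(im[100:220,220:360],None,fx=4,fy=4)
    save(c+'2',im)
E
```

```text
{'t': np.float64(2.95), 'tool_pos': array([0.4892, 0.0765, 0.0929]), 'orientation': array([ 1.2101,  1.208 , -1.2082]), 'force': array([0.3314, 0.1542, 0.8221]), 'opening': np.float64(0.0003)}
```

View pics/side2.png

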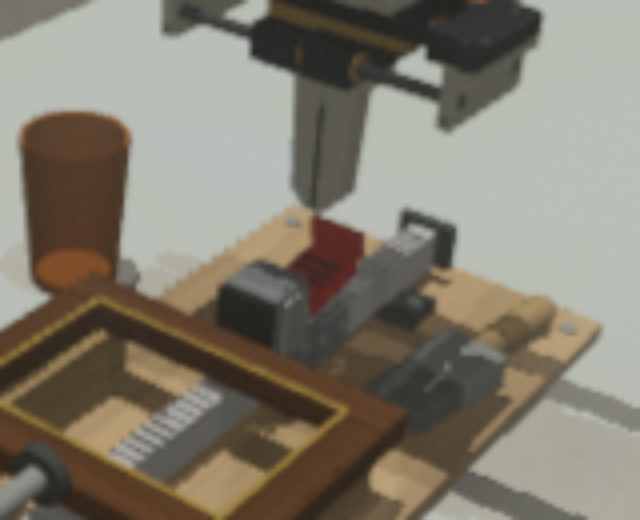

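View pics/scene2.png

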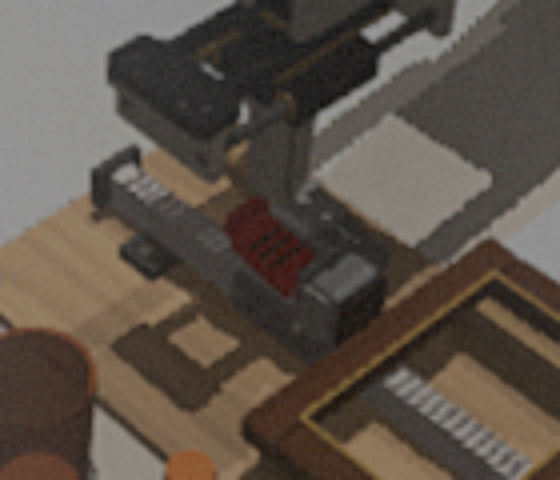

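View pics/wrist2.png

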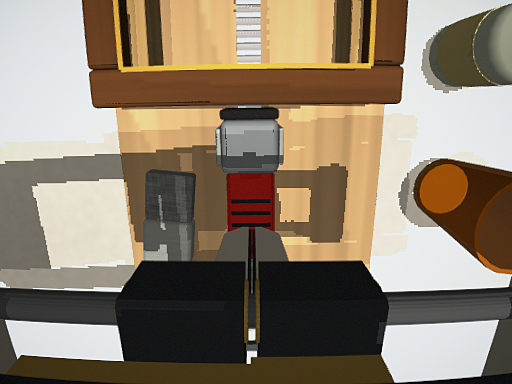

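```bash
python3 - <<'E'
from h import *
st=robot.read_state();p=st['tool_pos']
q=p.copy();q[2]=.076; q2=q.copy(); q2[1]=.0785
W=cam('wrist',st)
lip=np.array([.4895,.0565,.088]); lt=np.array([.4895,.054,.097])
for n,C,(x,y) in [('side',cam('side'),(220,140)),('scene',cam('scene'),(220,100))]:
    print(n,np.round((proj(C,[p,q,lip,lt,[.488,.1085,.094],[.488,.1465,.094]])-[x,y])*4))
print(np.round(proj(W,[p,q,lip,lt,[.488,.1085,.094],[.488,.1465,.094]])))
for c in ['scene','side']:
  robot.read_camera(c)
  for m in ['lever_pad','lever_lip','jaw_face']: print(c,m,[(np.round(k['point'],1),round(k['p'],2)) for k in robot.mark_of(c,m)])
E
```

```text
side [[316. 242.]
 [313. 269.]
 [335. 236.]
 [338. 220.]
 [284. 264.]
 [243. 293.]]
scene [[272. 224.]
 [270. 246.]
 [246. 212.]
 [244. 198.]
 [315. 253.]
 [366. 291.]]
[[251. 225.]
 [251. 216.]
 [251. 251.]
 [251. 261.]
 [249. 175.]
 [249. 109.]]
scene lever_pad []
scene lever_lip [(array([283.8, 148.6]), 0.66)]
scene jaw_face [(array([308.4, 175.1]), 0.79), (array([312.6, 203.1]), 0.59)]
side lever_pad [(array([297.1, 205.8]), 0.81), (array([259.5, 247.8]), 0.19)]
side lever_lip [(array([305.4, 203.3]), 0.61)]
side jaw_face [(array([278.7, 220.4]), 0.69)]
```

```bash
python3 - <<'E'
from h import *
print(tri([(cam('side'),(299.2,192)),(cam('scene'),(293.7,149.5))]))
st=robot.read_state();print(st['t'],st['tool_pos'],st['q'])
a=cv2.imread('pics/side2.png');b=cv2.imread('pics/scene2.png')
for c,(x0,y0) in [('side',(270,170)),('scene',(260,120))]:
    im=robot.read_camera(c)[y0:y0+60,x0:x0+60];im=cv2.convertScaleAbs(im,alpha=2)
    save(c+'3',cv2.resize(im,None,fx=9,fy=9,interpolation=cv2.INTER_NEAREST))
E
```

```text
(array([0.48501609, 0.08686315, 0.11930385]), [np.float64(0.0009373769777413075), np.float64(0.000937376977741292)])
3.5 [0.48841465 0.0765484  0.09178859] [ 5.16979324e-02 -8.26904131e-02  1.89714992e+00  1.88958338e-05
  1.32710169e+00  5.16537452e-02]
```

View pics/side3.png

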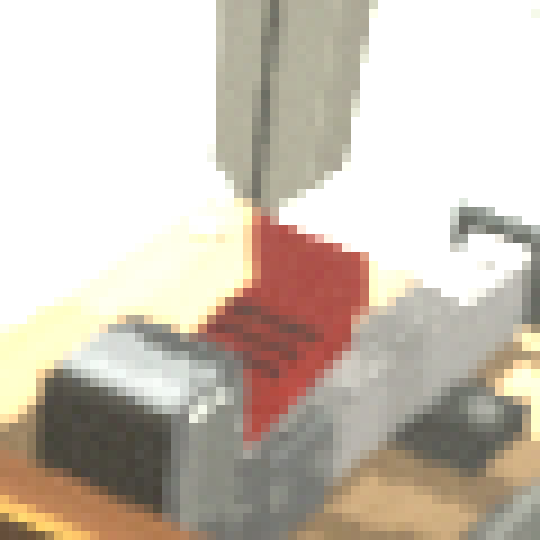

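View pics/scene3.png

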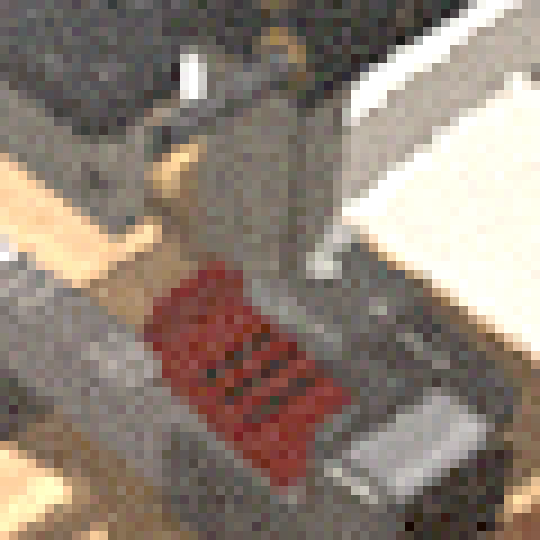

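```bash
python3 - <<'E'
from h import *
for n in ['side','scene']:
    C=cam(n);print(n,np.round(proj(C,[[.6-.0465,0,.194],[.6+.0465,0,.194],[.6-.064,0,.194],[.6+.064,0,.194],[.6,0,.194]])))
    im=robot.read_camera(n)
    im=cv2.imread(f'pics/{n}0.png')
    x0,y0=(235,50) if n=='side' else (160,40)
    save(n+'4',cv2.resize(cv2.convertScaleAbs(im[y0:y0+100,x0:x0+120],alpha=2),None,fx=5,fy=5,interpolation=cv2.INTER_NEAREST)[:,:,::-1])
E
```

```text
side [[297. 140.]
 [265. 130.]
 [304. 142.]
 [259. 128.]
 [281. 134.]]
scene [[243. 116.]
 [208. 137.]
 [249. 113.]
 [201. 141.]
 [226. 126.]]
```

View pics/side4.png

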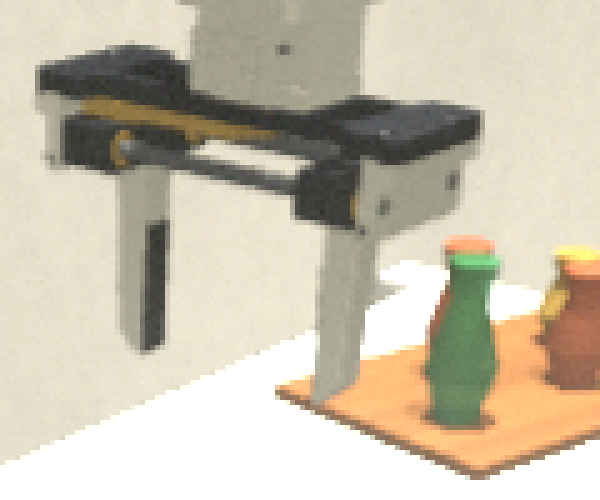

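View pics/scene4.png

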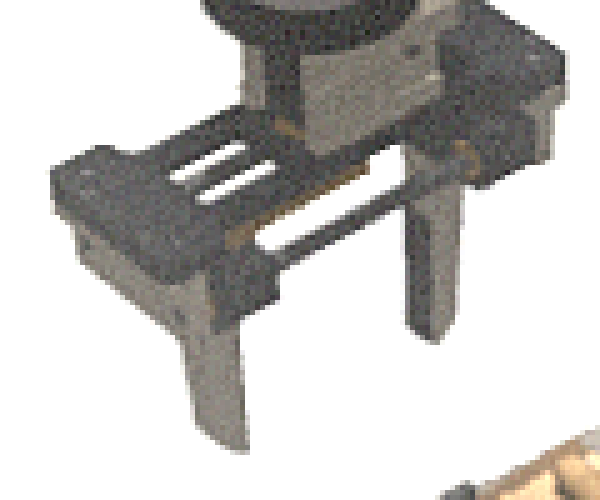

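```bash
python3 - <<'E'
from h import *
S,D=cam('scene'),cam('side')
print(tri([(D,(264.6,120.4)),(S,(209,130.4))]),tri([(D,(299,130.6)),(S,(247,108.6))]))
print(tri([(D,(299.4,193)),(S,(293,149.5))]))
print(robot.tcp_to_grasp if hasattr(robot,'tcp_to_grasp') else None,[a for a in dir(robot) if a[0]!='_'])
print(np.round(robot.get_calibration('wrist')['T_tool_cam'],4))
for n in ['side','scene']:
  c=robot.get_calibration(n);print(n,np.round(c['R'],3).tolist(),c['fx'],c['distortion'])
E
```

```text
(array([0.64629549, 0.00485425, 0.21636699]), [np.float64(0.0019716175683930238), np.float64(0.0019716175683929713)]) (array([0.54856561, 0.00619436, 0.21735322]), [np.float64(0.0012881813004338891), np.float64(0.0012881813004340062)])
(array([0.48485879, 0.08500274, 0.11678833]), [np.float64(0.0001651492250138012), np.float64(0.00016514922501380318)])
0.0188 ['IKError', 'boxes_of', 'close_job', 'get_calibration', 'mark_of', 'read_camera', 'read_state', 'regions_of', 'tcp_to_grasp']
[[-2.000e-04 -2.752e-01  9.614e-01 -1.888e-01]
 [ 1.000e+00  3.000e-04  2.000e-04  3.000e-04]
 [-4.000e-04  9.614e-01  2.752e-01 -7.580e-02]
 [ 0.000e+00  0.000e+00  0.000e+00  1.000e+00]]
side [[-0.775, -0.632, 0.024], [-0.328, 0.369, -0.87], [0.541, -0.681, -0.493]] 412.58039204226725 [0.03702259 0.         0.         0.         0.        ]
scene [[-0.741, 0.671, 0.012], [0.504, 0.568, -0.651], [-0.444, -0.476, -0.759]] 481.21463468375646 [0.05586742 0.         0.         0.         0.        ]
```

The arm's own tip looks about 20 mm higher in both fixed cameras than the reported TCP, though the lateral positions agree. The clamp points fit well, so I'll settle the height by touch, in small steps.

>>> play_rows:
  plan:
    - {"slide": [0,0,-0.15],"roll": 0,"fingers": -1}
    - {"slide": [0,0,-0.15],"roll": 0,"fingers": -1}
    - {"slide": [0,0,0],"roll": 0,"fingers": -1}

```text
t: 4.08
tool_pos: [0.4879, 0.0765, 0.082]
orientation: [1.209, 1.21, -1.21]
force: [-0.4, 0.8, 0.0]
opening: 0.0006
```

>>> play_rows:
  plan:
    - {"slide": [0,0,-0.1],"roll": 0,"fingers": -1}
    - {"slide": [0,0,-0.1],"roll": 0,"fingers": -1}
    - {"slide": [0,0,0],"roll": 0,"fingers": -1}

```text
t: 4.45
tool_pos: [0.4882, 0.0765, 0.0764]
orientation: [1.209, 1.21, -1.21]
force: [0.4, -0.3, 0.7]
opening: 0.0003
```

>>> play_rows:
  plan:
    - {"slide": [0,0,-0.1],"roll": 0,"fingers": -1}
    - {"slide": [0,0,-0.1],"roll": 0,"fingers": -1}
    - {"slide": [0,0,0],"roll": 0,"fingers": -1}

```text
t: 4.82
tool_pos: [0.4881, 0.0765, 0.0704]
orientation: [1.209, 1.21, -1.21]
force: [-0.0, 0.2, 0.4]
opening: 0.0004
```

```bash
python3 - <<'E'
from h import *
st=robot.read_state();print({k:np.round(st[k],4) for k in ['t','tool_pos','force','wrist_torque']})
for c,(x0,y0) in [('side',(270,160)),('scene',(255,110))]:
    im=robot.read_camera(c)[y0:y0+70,x0:x0+70];im=cv2.convertScaleAbs(im,alpha=2)
    save(c+'5',cv2.resize(im,None,fx=8,fy=8,interpolation=cv2.INTER_NEAREST))
E
```

```text
{'t': np.float64(4.825), 'tool_pos': array([0.4881, 0.0765, 0.0704]), 'force': array([-0.0011,  0.1537,  0.4258]), 'wrist_torque': array([ 0.0011, -0.0308,  0.01  ])}
```

View pics/side5.png

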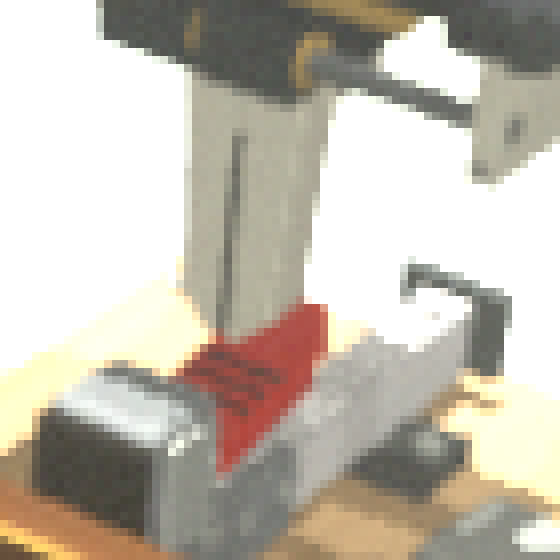

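View pics/scene5.png

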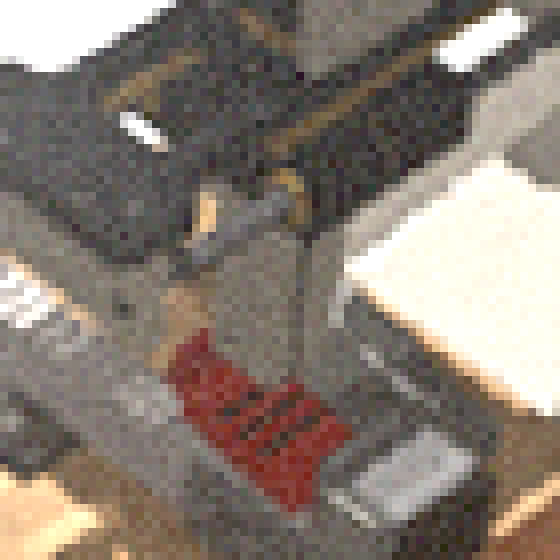

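The tip is now below the lip's top and over the plate at side (298,202) and scene (289,158), with no contact yet. That confirms the tip sits above the reported TCP. Continuing by touch.

>>> play_rows:
  plan:
    - {"slide": [0,0,-0.1],"roll": 0,"fingers": -1}
    - {"slide": [0,0,-0.1],"roll": 0,"fingers": -1}
    - {"slide": [0,0,0],"roll": 0,"fingers": -1}

```text
t: 5.3
tool_pos: [0.4881, 0.0765, 0.0643]
orientation: [1.209, 1.21, -1.21]
force: [0.4, -0.2, 0.0]
opening: 0.0002
```

>>> play_rows:
  plan:
    - {"slide": [0,0,-0.1],"roll": 0,"fingers": -1}
    - {"slide": [0,0,-0.1],"roll": 0,"fingers": -1}
    - {"slide": [0,0,0],"roll": 0,"fingers": -1}

```text
t: 5.68
tool_pos: [0.4881, 0.0765, 0.0583]
orientation: [1.209, 1.21, -1.21]
force: [-0.5, 0.3, -0.4]
opening: 0.0003
```

>>> play_rows:
  plan:
    - {"slide": [0,0,-0.1],"roll": 0,"fingers": -1}
    - {"slide": [0,0,0],"roll": 0,"fingers": -1}

```text
t: 5.92
tool_pos: [0.4882, 0.0765, 0.0555]
orientation: [1.209, 1.209, -1.209]
force: [0.2, 0.8, -0.7]
opening: 0.0006
```

>>> play_rows:
  plan:
    - {"slide": [0,0,-0.1],"roll": 0,"fingers": -1}
    - {"slide": [0,0,0],"roll": 0,"fingers": -1}

```text
t: 6.18
tool_pos: [0.4887, 0.0764, 0.0529]
orientation: [1.209, 1.209, -1.209]
force: [0.1, -0.7, 2.3]
opening: 0.0007
```

Contact is at reported z ≈ 0.053, with 2.3 N to start the lever. Now I'll press, following the lever's arc outward.

>>> play_rows:
  plan:
    - {"slide": [0,-0.05,-0.08],"roll": 0,"fingers": -1}
    - {"slide": [0,-0.05,-0.08],"roll": 0,"fingers": -1}
    - {"slide": [0,-0.05,-0.08],"roll": 0,"fingers": -1}
    - {"slide": [0,0,0],"roll": 0,"fingers": -1}

```text
t: 6.68
tool_pos: [0.4886, 0.0721, 0.0456]
orientation: [1.21, 1.209, -1.209]
force: [-0.4, 2.9, 4.5]
opening: 0.0005
```

>>> play_rows:
  plan:
    - {"slide": [0,-0.04,-0.06],"roll": 0,"fingers": -1}
    - {"slide": [0,-0.04,-0.06],"roll": 0,"fingers": -1}
    - {"slide": [0,0,0],"roll": 0,"fingers": -1}

```text
t: 7.05
tool_pos: [0.4888, 0.0696, 0.0429]
orientation: [1.209, 1.209, -1.209]
force: [-4.6, 2.1, 12.6]
opening: 0.0005
```

The lever is on its stop: 12.6 N, about 10 mm sunk. Now I'll push back, slowly at first to find the lip.

>>> play_rows:
  plan:
    - {"slide": [0.003,-0.15,-0.015],"roll": 0,"fingers": -1}
    - {"slide": [0.003,-0.15,-0.015],"roll": 0,"fingers": -1}
    - {"slide": [0.003,-0.15,-0.01],"roll": 0,"fingers": -1}
    - {"slide": [0,0,0],"roll": 0,"fingers": -1}

```text
t: 7.55
tool_pos: [0.4891, 0.0557, 0.0426]
orientation: [1.209, 1.208, -1.209]
force: [-8.4, -1.0, 21.7]
opening: 0.0005
```

```bash
python3 - <<'E'
from h import *
st=robot.read_state();print({k:np.round(st[k],4) for k in ['t','tool_pos','force','wrist_torque']})
for c,(x0,y0) in [('side',(270,160)),('scene',(255,110))]:
    im=robot.read_camera(c)[y0:y0+70,x0:x0+70];im=cv2.convertScaleAbs(im,alpha=2)
    save(c+'6',cv2.resize(im,None,fx=8,fy=8,interpolation=cv2.INTER_NEAREST))
E
```

```text
{'t': np.float64(7.55), 'tool_pos': array([0.4891, 0.0557, 0.0426]), 'force': array([-8.36  , -0.9819, 21.6982]), 'wrist_torque': array([0.1899, 1.4595, 0.0762])}
```

View pics/side6.png

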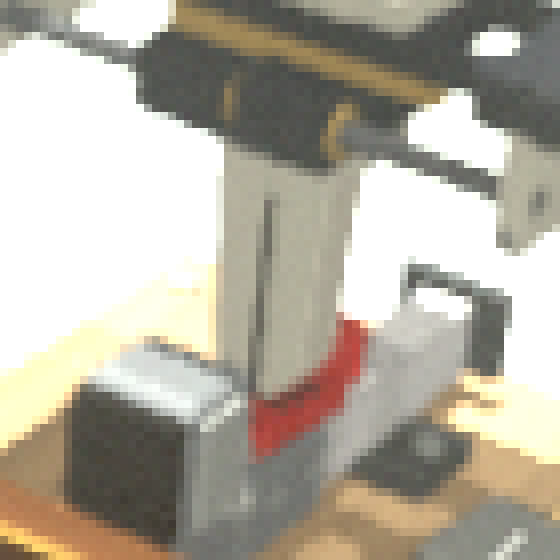

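View pics/scene6.png

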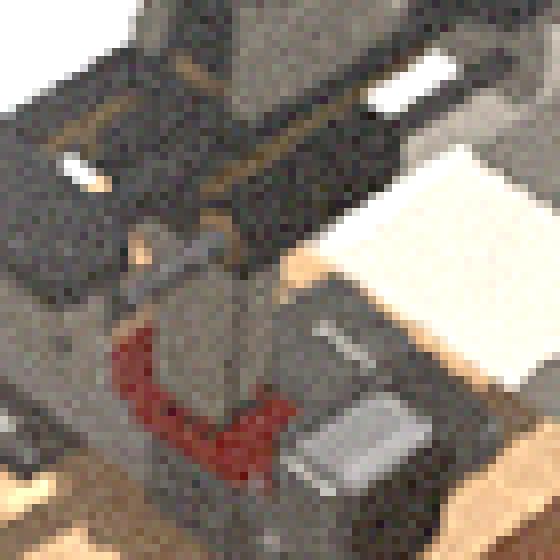

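The jaw is moving with the lever held down. Both views show the casting shifted towards the stop and the tip on the plate. I'll ease the press slightly and carry on.

>>> play_rows:
  plan:
    - {"slide": [0,-0.2,0.015],"roll": 0,"fingers": -1}
    - {"slide": [0,-0.25,0],"roll": 0,"fingers": -1}
    - {"slide": [0,-0.25,0],"roll": 0,"fingers": -1}
    - {"slide": [0,-0.25,0],"roll": 0,"fingers": -1}

```text
t: 8.15
tool_pos: [0.4894, 0.0275, 0.0428]
orientation: [1.21, 1.209, -1.208]
force: [-3.4, 3.1, 15.9]
opening: 0.0009
```

```bash
python3 - <<'E'
from h import *
st=robot.read_state();print({k:np.round(st[k],4) for k in ['t','tool_pos','force','wrist_torque']})
for c,(x0,y0) in [('side',(270,160)),('scene',(235,100))]:
    im=robot.read_camera(c)[y0:y0+70,x0:x0+70];im=cv2.convertScaleAbs(im,alpha=2)
    save(c+'7',cv2.resize(im,None,fx=8,fy=8,interpolation=cv2.INTER_NEAREST))
E
```

```text
{'t': np.float64(8.15), 'tool_pos': array([0.4894, 0.0275, 0.0428]), 'force': array([-3.3868,  3.0524, 15.9321]), 'wrist_torque': array([0.6552, 0.7751, 0.0331])}
```

View pics/side7.png

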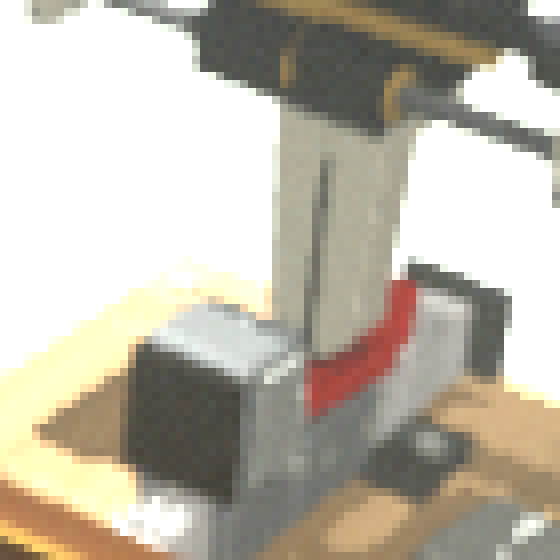

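View pics/scene7.png

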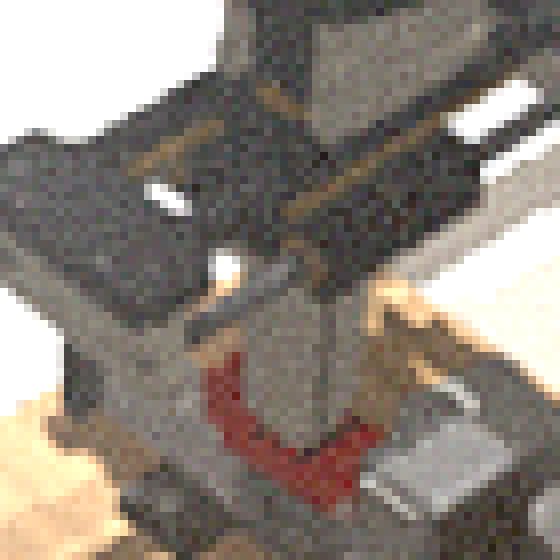

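>>> play_rows:
  plan:
    - {"slide": [0.005,-0.33,0],"roll": 0,"fingers": -1}
    - {"slide": [0.005,-0.33,0],"roll": 0,"fingers": -1}
    - {"slide": [0.005,-0.33,0],"roll": 0,"fingers": -1}
    - {"slide": [0.005,-0.33,0],"roll": 0,"fingers": -1}
    - {"slide": [0.005,-0.33,0],"roll": 0,"fingers": -1}

```text
t: 8.88
tool_pos: [0.49, -0.0222, 0.0428]
orientation: [1.21, 1.208, -1.208]
force: [-4.5, 3.5, 16.4]
opening: 0.0006
```

>>> play_rows:
  plan:
    - {"slide": [0,-0.2,0],"roll": 0,"fingers": -1}
    - {"slide": [0,-0.2,0],"roll": 0,"fingers": -1}
    - {"slide": [0,0,0],"roll": 0,"fingers": -1}

```text
t: 9.25
tool_pos: [0.4902, -0.0349, 0.0428]
orientation: [1.209, 1.207, -1.209]
force: [-4.9, -0.6, 16.0]
opening: 0.0002
```

>>> play_rows:
  plan:
    - {"slide": [0,-0.15,0],"roll": 0,"fingers": -1}
    - {"slide": [0,-0.15,0],"roll": 0,"fingers": -1}

```text
t: 9.5
tool_pos: [0.4904, -0.0424, 0.0427]
orientation: [1.211, 1.209, -1.207]
force: [-0.8, 8.6, 12.2]
opening: 0.0009
```

>>> play_rows:
  plan:
    - {"slide": [0,-0.1,0],"roll": 0,"fingers": -1}
    - {"slide": [0,-0.1,0],"roll": 0,"fingers": -1}

```text
t: 9.75
tool_pos: [0.4903, -0.0484, 0.0422]
orientation: [1.211, 1.209, -1.207]
force: [0.0, 6.0, 9.0]
opening: 0.0004
```

Fy rose to 8.6 N and the tip began sliding on the plate, so the jaw is probably at the stop. I'll slide on to the lip to confirm with a firm push.

>>> play_rows:
  plan:
    - {"slide": [0,-0.1,-0.015],"roll": 0,"fingers": -1}
    - {"slide": [0,-0.1,-0.015],"roll": 0,"fingers": -1}

```text
t: 10.0
tool_pos: [0.4902, -0.0511, 0.0413]
orientation: [1.215, 1.213, -1.205]
force: [-1.4, 29.0, 15.3]
opening: 0.0004
```

>>> play_rows:
  plan:
    - {"slide": [0,-0.07,-0.008],"roll": 0,"fingers": -1}
    - {"slide": [0,0,0],"roll": 0,"fingers": -1}

```text
t: 10.25
tool_pos: [0.4903, -0.0512, 0.0412]
orientation: [1.216, 1.216, -1.203]
force: [-2.2, 31.0, 17.5]
opening: 0.0007
```

```bash
python3 - <<'E'
from h import *
st=robot.read_state();print({k:np.round(st[k],4) for k in ['t','tool_pos','force','wrist_torque']})
for c,(x0,y0) in [('side',(270,150)),('scene',(225,90))]:
    im=robot.read_camera(c)[y0:y0+80,x0:x0+80];im=cv2.convertScaleAbs(im,alpha=2)
    save(c+'8',cv2.resize(im,None,fx=7,fy=7,interpolation=cv2.INTER_NEAREST))
E
```

```text
{'t': np.float64(10.25), 'tool_pos': array([ 0.4903, -0.0512,  0.0412]), 'force': array([-2.2009, 31.0322, 17.4644]), 'wrist_torque': array([5.6534, 0.2481, 0.0678])}
```

View pics/side8.png

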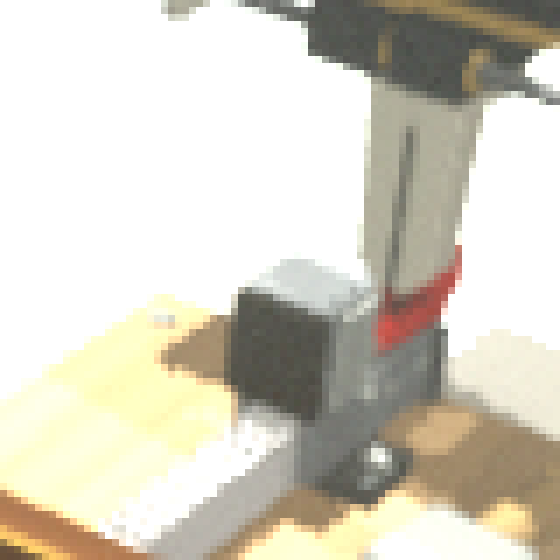

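View pics/scene8.png

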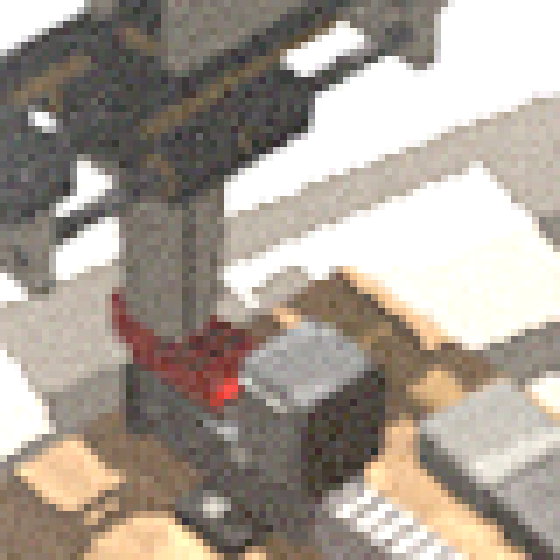

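Fy is 31 N with no further travel, so the jaw is firmly against the stop, and both views agree. I'll relax the push, then let the lever up along its arc and lift away.

>>> play_rows:
  plan:
    - {"slide": [0,0.13,0],"roll": 0,"fingers": -1}
    - {"slide": [0,0,0],"roll": 0,"fingers": -1}

```text
t: 10.6
tool_pos: [0.4903, -0.0509, 0.0415]
orientation: [1.212, 1.211, -1.206]
force: [-2.1, 13.5, 15.9]
opening: 0.0004
```

>>> play_rows:
  plan:
    - {"slide": [0,0.08,0.06],"roll": 0,"fingers": -1}
    - {"slide": [0,0.05,0.08],"roll": 0,"fingers": -1}
    - {"slide": [0,0.05,0.1],"roll": 0,"fingers": -1}
    - {"slide": [0,0.05,0.1],"roll": 0,"fingers": -1}
    - {"slide": [0,0.05,0.1],"roll": 0,"fingers": -1}
    - {"slide": [0,0.03,0.1],"roll": 0,"fingers": -1}
    - {"slide": [0,0,0],"roll": 0,"fingers": -1}

```text
t: 11.48
tool_pos: [0.4888, -0.043, 0.0558]
orientation: [1.209, 1.211, -1.209]
force: [1.5, 3.8, -1.1]
opening: 0.0004
```

```bash
python3 - <<'E'
from h import *
for c,(x0,y0) in [('side',(270,150)),('scene',(225,90))]:
    im=robot.read_camera(c)[y0:y0+80,x0:x0+80];im=cv2.convertScaleAbs(im,alpha=2)
    save(c+'9',cv2.resize(im,None,fx=7,fy=7,interpolation=cv2.INTER_NEAREST))
E
```

```text
(no output)
```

View pics/side9.png

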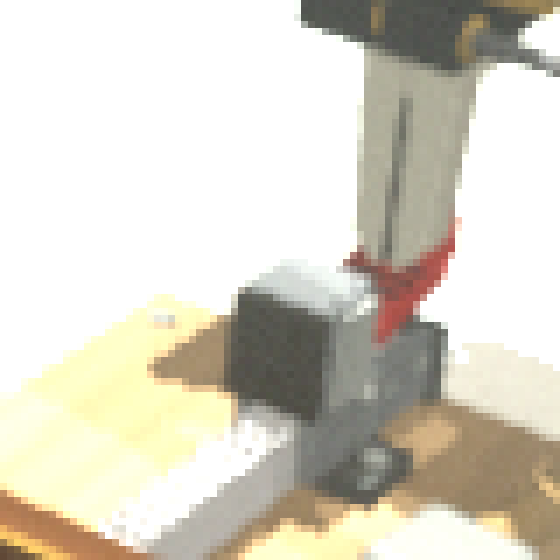

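The lever is up and the jaw hasn't moved. The tip only brushes the lip at 3.8 N, so I'll shift it clear and go up.

>>> play_rows:
  plan:
    - {"slide": [0,0.13,0.08],"roll": 0,"fingers": -1}
    - {"slide": [0,0.05,0.2],"roll": 0,"fingers": -1}
    - {"slide": [0,0,0.5],"roll": 0,"fingers": -1}
    - {"slide": [0,0,0.9],"roll": 0,"fingers": -1}
    - {"slide": [0,0,0.9],"roll": 0,"fingers": -1}
    - {"slide": [0,-0.8,0.9],"roll": 0,"fingers": -1}
    - {"slide": [0,-0.8,0.9],"roll": 0,"fingers": -1}
    - {"slide": [0,-0.8,0],"roll": 0,"fingers": -1}
    - {"slide": [0,0,0],"roll": 0,"fingers": -1}
    - {"slide": [0,0,0],"roll": 0,"fingers": -1}

```text
t: 12.82
tool_pos: [0.4893, -0.11, 0.1879]
orientation: [1.21, 1.209, -1.209]
force: [-0.1, 0.7, 0.7]
opening: 0.0005
```

```bash
python3 - <<'E'
from h import *
st=robot.read_state();print({k:np.round(st[k],4) for k in ['t','tool_pos','force']})
W=cam('wrist',st)
for c in ['wrist','side','scene']:
    im=robot.read_camera(c);save(c+'10',im)
    for n,z in [('jaw_face',.073),('lever_lip',.088),('lever_pad',.076),('end_stop',.05)]:
        C=W if c=='wrist' else cam(c)
        print(c,n,[(np.round(m['point'],1),round(m['p'],2),np.round(atz(C,m['point'],z),4)) for m in robot.mark_of(c,n)][:2])
E
```

```text
{'t': np.float64(12.825), 'tool_pos': array([ 0.4893, -0.11  ,  0.1879]), 'force': array([-0.1151,  0.6841,  0.7162])}
wrist jaw_face [(array([250.4,  15.9]), 0.89, array([0.4888, 0.0352, 0.073 ]))]
wrist lever_lip [(array([252.4, 118.3]), 0.88, array([ 0.4905, -0.0508,  0.088 ]))]
wrist lever_pad [(array([254.9,  95.5]), 0.75, array([ 0.4927, -0.0316,  0.076 ]))]
wrist end_stop [(array([256. , 114.5]), 0.69, array([ 0.4941, -0.0494,  0.05  ]))]
side jaw_face [(array([309.8, 202. ]), 0.91, array([0.4846, 0.0362, 0.073 ]))]
side lever_lip [(array([327., 184.]), 0.66, array([ 0.4862, -0.0397,  0.088 ])), (array([206.3, 231. ]), 0.6, array([0.5641, 0.286 , 0.088 ]))]
side lever_pad [(array([325.9, 190.8]), 0.73, array([ 0.4813, -0.0287,  0.076 ])), (array([203.8, 229.5]), 0.73, array([0.5838, 0.2735, 0.076 ]))]
side end_stop [(array([325.8, 194.5]), 0.69, array([ 0.4935, -0.0551,  0.05  ]))]
scene jaw_face [(array([272.4, 151.2]), 0.92, array([0.4902, 0.0279, 0.073 ]))]
scene lever_lip [(array([248.5, 125.9]), 0.82, array([ 0.485 , -0.0605,  0.088 ])), (array([256. , 137.1]), 0.48, array([ 0.4977, -0.0201,  0.088 ]))]
scene lever_pad [(array([256.9, 138.6]), 0.48, array([ 0.4907, -0.0245,  0.076 ])), (array([229.6, 222.8]), 0.19, array([0.6976, 0.1219, 0.076 ]))]
scene end_stop []
```

View pics/wrist10.png

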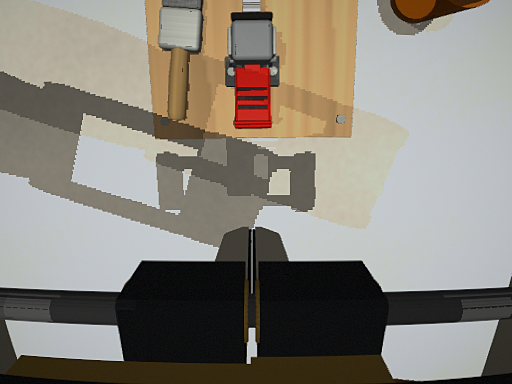

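View pics/side10.png

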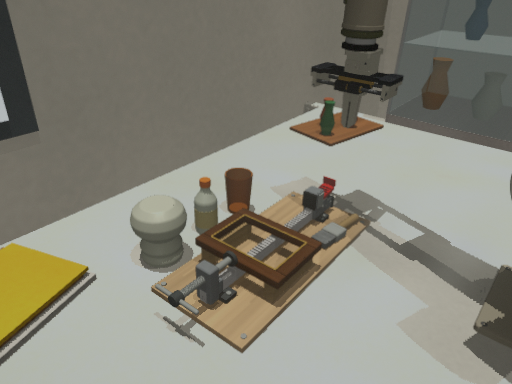

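View pics/scene10.png

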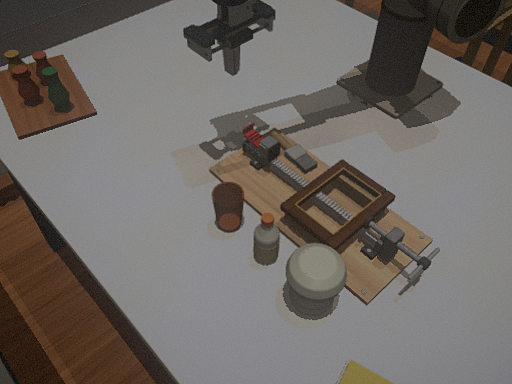

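The face is at y = 0.035 by the wrist camera, against 0.034–0.036 expected at home (stop + 85 mm). The lever is up, and the frame, glasses, glue and brush look unmoved.

```bash
python3 -c "
from plant import robot
print(robot.close_job())"
```

```text
the job is handed in; nothing more can be done
None
```

The jaw is fully home against the end stop, the lever has sprung back up, and the hand is clear. I handed the job in at about 13 s of the 40 s allowed.

**What I did:** With the fingers shut, I pressed the red lever down onto its stop, using about 12–22 N. Keeping it pressed, I pushed the jaw about 112 mm back along the bar. At the end the fingertip bore on the lip with 31 N and nothing moved further. I then eased off, let the lever up along its arc and lifted away.

**Last checks:**
- **Jaw position:** The wrist camera puts the rubber face at y = 0.035 m, and end stop plus 85 mm gives about 0.034–0.036 m. The side view agrees to about 1 mm. The scene view reads about 7 mm further towards the stop.
- **Hand clear:** The force on the tool is under 1 N.
- **Other things:** The frame, lamp, tumbler, glue and brush look unmoved in the pictures. I checked them by eye, not by measurement.

**Disagreement found:** The visible fingertip was about 22 mm higher than the reported TCP. I set the press height by touch instead; first contact came at a reported z of about 0.053 m, where the plate should be at 0.076 m.

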